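# Plug in and latch the relay, then fit the switch knob and hold it pressed

## Task

Finish the lathe's reversing-switch box: plug the relay fully home into its socket in the open bay and swing the retaining lever shut over it. Then push the bar-grip switch knob fully onto the D-shaft of the switch, its flat matched to the shaft's, and finish still holding the knob pressed right down against the shaft's spring, so that your mate can tighten its grub screw. Leave the other loose things on the bench where they lie.

Things in the scene. Friction and masses are not known exactly. Their poses are not given: they have to be found in the camera images.
- control_box: Grey steel switch box on its back, fixed, 170 (x) x 290 (y) x 50 mm. Origin: underside, below the seam of its two parts; x away from the robot at yaw 0. y -145 to -5 mm: flat fascia, 50 mm high, with the switch shaft at (-20, -75) mm, stop button (38 mm wide, 28 high) at (55, -103), lamp at (55, -45). y -5 to 145: open bay, walls 50 mm high, socket at (-20, 70); the rest is under 49 mm.
- pocket_floor (a point): Black relay socket: centre of its pocket's floor, 33 mm above the bench, axes as the box's. The pocket is 31.8 mm (x) by 39.8 mm (y), 20 mm deep, open upward with a 2 mm chamfer; its rim is 53 mm above the bench. Centre block 50 x 54 mm; lower terminals run on at both x ends.
- relay: Plug-in relay, clear cover on a black base: upright block 30 (x) x 38 (y) x 55 mm high, the lowest 5 mm being blades set in 3 to 4 mm. 60 to 110 g. Origin: centre of the underside (blade ends). Fits the pocket with its x along the socket's x, either way round; home when the blade ends stand on the pocket floor (35 mm then show). The lever is at the +x face: hold it by its y faces.
- lever (a joint): Retaining lever of the socket, grey plastic, 17 mm wide, 3.5 mm thick, hinged at the socket's +x end about the box's y axis. 0 rad = shut: upright, its hook 1.5 mm above a seated relay and 5 mm in over its edge. Grows as it leans away to +x, to 1.05. Starts at 0.6 to 1.0; a stiff hinge keeps it where it is left (about 1 N at the tip moves it). Push its outer (+x) face to shut it.
- lever_hinge (a point): Hinge axis of the lever, 22 mm to +x of the pocket's centre, 56 mm above the bench; axes as the box's.
- lever_tip (a point): Top end of the lever's thumb tab, outer face, 48 mm from the hinge; moves with the lever. Shut, it is above the hinge (1 mm to -x), 104 mm above the bench.
- knob: Black switch knob: skirt 48 mm wide, 5 high; on it a bar grip 18 mm wide (y), x -21 to +27 mm, 5 to 35 mm above the underside, blunt at -x, pointed nose with white index line at +x. 84 to 168 g. Stands on its skirt. Origin: centre of the underside, x to the nose. D-bore below on the axis: 13.2 mm wide, 14 mm deep, its flat on the nose (+x) side 1.65 mm from the axis.
- knob_nose (a point): Tip of the knob's nose, 27 mm to +x of the axis, 23 mm above its underside.
- shaft: Steel D-shaft, 12 mm wide, 22 mm up out of the fascia, one flat 1 mm from the axis, tip chamfered. Origin: centre of the tip (72 mm above the bench when out), x square out of the flat: the knob fits with its nose to this x (6 degrees of play). Home: knob's underside 14 mm below the tip, 8 mm clear of the fascia. Set within 0.5 rad of the box's x; turns stiffly (0.12 N m, stops at 0.6).
- plunger (a joint): Push-in travel of the shaft against its return spring, m: 0 = out, 0.005 = bottomed. 5 N starts it, 12 N bottoms it; it springs back when let go.
- round_knob: Bystander: small round black knob without skirt or bar, 34 mm across, 18 mm high.
- capacitor: Bystander: upright aluminium capacitor can, 35 mm across, 75 mm high.
- terminal_strip: Bystander: white terminal strip, 60 x 22 x 18 mm.
- screwdriver: Bystander: screwdriver, 190 mm long, yellow handle.
- wrench: Bystander: open-ended spanner, 160 mm long.
- tape: Bystander: roll of black tape, 64 mm across, 19 mm high.
Things that resemble listed ones, but are neither listed nor needed, are in the scene too. What is shaped like the relay but green or red is not meant.

How it is judged:
By the outcome, as a careful person would: the job done as asked, in the order asked, and still so for the second after the job is handed in, while the arm keeps its last pose, push and grip.
It also fails if it takes over 64 s, if anything falls off the work surface, if the arm or the gripper's body presses on something with over 40 N, if the wrist force passes 120 N, or if a joint passes its speed limit or range.

## Robot

A 7-joint arm with a two-finger parallel gripper is mounted at the origin on the work surface. World frame = base frame: x ahead of the robot, y to its left, z up, the work surface at z = 0. Lengths are in m, angles in rad, forces in N, time in s.
With the tool pointing down it reaches from about 0.4 to 0.85 m from the base axis. Payload 6.9 kg.
Tool frame: the origin (TCP) lies between the finger pads; the fingertips stand 8 mm ahead of it and the grasp point (between the pads) lies 11 mm behind it; z points along the fingers, y is the direction in which the jaws open and shut (so a half turn about z gives the same grasp; the last joint's range is limited). The gripper opens to 85 mm and grips with 20 to 120 N. Pads are 22 mm wide; open, the fingers measure 114 mm over their backs; the gripper's body (76 mm by 85 mm) begins 54 mm behind the grasp point. The pads swing forward as they close: fully open they stand 13 mm farther back than shut.
Start: joints at [1.226, 0.507, -0.238, 1.5, 0.126, 1.149, -0.155], TCP at [0.272, -0.563, 0.239] pointing down, gripper open.
Joint ranges: [-3.08, 3.08], [-0.24, 2.05], [-1.43, 1.35], [0, 2.5], [-1.52, 4.66], [0.17, 1.96], [-2.89, 2.89]. Speed limits (rad/s): [2.39, 2.39, 3.14, 3.14, 3.14, 3.14, 3.14].

## Interface

Orientations are given as a unit quaternion [w, x, y, z].
In Python, from workcell import ctrl, eyes gives the robot as it stands.
- The arm moves only by the tool arm_command, never from a script. Its argument "plan" is a list of rows, each a list of 5 numbers: the opening, from -1 (shut) to 1 (fully open), so that 0 is half open, then the shift along the tool's x, y, z scaled (see below), then the turn about the tool's z scaled (see below). A call has 1 to 12 rows; each row is the pose to reach, as a shift and turn from the pose commanded when the call began, along the tool's axes at that moment; what a row does not reach only later rows make up. The controller multiplies each number of a shift by 0.3 m and each number of a turn by 1.5 rad. A row lasts 1/8 s, in which the tool goes at most 62.5 mm and 10.7 degrees, less where a joint would pass 70% of its speed; a pose out of reach is approached as far as the arm can. A call with a number of a shift or a turn outside -1 to 1 is refused whole. A call with a gripper value outside its range is refused whole. The fingers move at their own pace and stop on an object; the grip force is fixed at half the most. Time passes only in rows, so rows that repeat a pose let the fingers close. It gives the time, the measured TCP pose, the force and the opening at its end, in the units of the state.
- ctrl.sense(): the state, without advancing time (a new reading comes with each control period).
- eyes.snapshot(name): name is "scene" or "top"; returns a dict with "img" (480x640x3 uint8, red, green, blue), "camera_matrix" (3x3 intrinsics, pixels), "cam_to_world" (4x4, takes a point from camera to world coordinates). Camera axes: x right, y down, z forward; pixel columns grow to the right and rows downward; lengths in m; the calibration is good to about 2 mm. A picture is of the moment at which its call begins. There is no depth.
- ctrl.finish_job(): hands the job in, once; it reports no verdict.
Trained networks look in the newest picture that a camera, given by its name, has taken for a name from the list of things; names that differ only in an ending like _2 or _b are one class to them, and where a whole thing is asked for, a point or a joint stands for the part that bears it (a point fixed in the world has none). Each returns a list of dicts, best first, with "confidence" (0 to 1); they miss things now and then, are a little off and sometimes report something else, mostly with a low value. They report only what shows in the picture. A call takes as long as a camera call. They do not tell look-alikes from the thing itself.
- eyes.recognise(camera, target): "position" ([column, row] in pixels, amid what is visible of it).
- eyes.mark_of(camera, target): "position" ([column, row] in pixels: a listed point, or the origin of a listed thing).
The state is a dict: "time_s": time; "qpos": joint angles; "joint_velocities": joint speeds; "tau": joint torques, N m; "ee_pos": TCP position; "orientation": TCP orientation; "wrist_force": force on the tool from outside, world axes, zero at the start; "wrist_torque": the same for the moment, N m; "opening": finger opening in m.
Only numpy, scipy, OpenCV 4.12 (cv2) and the standard library are available. Lean on these libraries where they do the work, as an engineer would, in place of code of your own. Each camera call takes 0.05 s, during which the arm holds its last target. There are 200 camera calls.

## Working session

There is one attempt and no reset: what is moved stays moved. The work goes in short steps, Python scripts to look and compute and a tool call to move; the robot and the scene stay as the last step left them, time stands still between calls to the robot, and variables do not carry over. Pictures are saved under pics/ and viewed, about 8 in all and at most 12, crops included, and the job is handed in when it is done.

Besides the shell and the picture viewer there is one more tool, called after ">>>" by a JSON object that holds its "name" and its "arguments". arm_command: Moves the arm, as the interface text tells. Its arguments: {"type":"object","properties":{"plan":{"type":"array"}},"required":["plan"]}

```bash
ls; mkdir -p pics
cat > h.py <<'E'
import numpy as np, cv2
from workcell import ctrl, eyes
from scipy.spatial.transform import Rotation as R
np.set_printoptions(precision=4,suppress=True)
def ray(s,p):
    K=np.array(s["camera_matrix"]);T=np.array(s["cam_to_world"])
    d=T[:3,:3]@np.linalg.solve(K,[p[0],p[1],1]);return T[:3,3],d
def atz(s,p,z):
    o,d=ray(s,p);return o+d*(z-o[2])/d[2]
def proj(s,X):
    K=np.array(s["camera_matrix"]);T=np.array(s["cam_to_world"])
    c=T[:3,:3].T@(np.array(X)-T[:3,3]);u=K@c;return u[:2]/u[2]
def tri(s1,p1,s2,p2):
    o1,d1=ray(s1,p1);o2,d2=ray(s2,p2);d1=d1/np.linalg.norm(d1);d2=d2/np.linalg.norm(d2)
    A=np.stack([d1,-d2],1);t=np.linalg.lstsq(A,o2-o1,rcond=None)[0]
    a,b=o1+d1*t[0],o2+d2*t[1];return (a+b)/2,np.linalg.norm(a-b)
def save(s,n,box=None,f=1):
    im=s["img"][:,:,::-1]
    if box: im=im[box[1]:box[3],box[0]:box[2]]
    cv2.imwrite(f"pics/{n}.png",cv2.resize(im,None,fx=f,fy=f,interpolation=cv2.INTER_CUBIC))
E
python3 - <<'E'
from h import *
st=ctrl.sense();print(st["time_s"],st["ee_pos"],st["orientation"],st["opening"])
S={c:eyes.snapshot(c) for c in("scene","top")}
im=np.hstack([S[c]["img"] for c in S]); 
for c in S: save(S[c],c+"0"); print(c,S[c]["camera_matrix"],np.array(S[c]["cam_to_world"]))
H=dict(relay=0,knob=0,shaft=.072,pocket_floor=.033,lever_hinge=.056,lever_tip=.09,knob_nose=.023,control_box=0,round_knob=0,capacitor=0,tape=0)
for t in H:
  for c in S:
    for r in eyes.mark_of(c,t)[:4]:
      print(t,c,np.round(r["position"],1),round(r["confidence"],2),atz(S[c],r["position"],H[t])[:2])
E
```

```text
pics
0.0 [ 0.2714 -0.5624  0.2384] [-0.0009  0.9748  0.223  -0.0002] 0.08542230772160313
scene [[447.4154   0.     317.9833]
 [  0.     447.4154 238.4627]
 [  0.       0.       1.    ]] [[-0.7902  0.4144 -0.4514  0.9518]
 [ 0.6127  0.5491 -0.5684  0.6114]
 [ 0.0123 -0.7257 -0.6879  0.7938]
 [ 0.      0.      0.      1.    ]]
top [[453.2157   0.     319.5169]
 [  0.     453.2157 233.6929]
 [  0.       0.       1.    ]] [[-0.0245 -0.9968  0.0754  0.4438]
 [-0.9994  0.0262  0.022   0.0049]
 [-0.0239 -0.0749 -0.9969  1.1328]
 [ 0.      0.      0.      1.    ]]
relay scene [376.5 359.3] 0.94 [0.5533 0.3056]
relay scene [400.3 401.6] 0.88 [0.5795 0.398 ]
relay scene [419.1 360.6] 0.81 [0.4872 0.3598]
relay top [212.6 225.7] 0.58 [0.5569 0.2993]
relay top [191.5 250.3] 0.56 [0.4961 0.3532]
relay top [176.8 216. ] 0.5 [0.584  0.3904]
relay top [149.1 222.8] 0.45 [0.5686 0.4611]
knob scene [246.5 190.3] 0.52 [ 0.4719 -0.3299]
knob top [462.9 250.5] 0.65 [ 0.4783 -0.3249]
knob top [143.9 297.3] 0.33 [0.3814 0.4735]
shaft scene [265.9 228. ] 0.38 [ 0.5555 -0.0892]
pocket_floor scene [326.1 393.
[... 552 characters left out ...]
 top [461.9 237. ] 0.69 [ 0.5106 -0.3173]
control_box scene [275.1 274.1] 0.61 [ 0.5876 -0.0086]
control_box scene [239.2 188.9] 0.44 [ 0.4854 -0.3484]
control_box scene [430.  430.5] 0.19 [0.5762 0.4686]
control_box top [338.1 211.9] 0.96 [ 0.5832 -0.0182]
round_knob scene [322.7 391.1] 0.62 [0.6816 0.2935]
round_knob top [212.9 174.6] 0.67 [0.6875 0.2977]
round_knob top [143.6 293.7] 0.18 [0.3904 0.4743]
capacitor scene [188.3 229.7] 0.82 [ 0.6816 -0.2756]
capacitor scene [431.4 427.9] 0.38 [0.5707 0.467 ]
capacitor top [441.9 169.3] 0.67 [ 0.6839 -0.2822]
tape scene [497.3 372.2] 0.88 [0.3835 0.4715]
tape top [145.5 293.5] 0.91 [0.3908 0.4695]
tape top [445.  308.4] 0.43 [ 0.3371 -0.2743]
```

View pics/scene0.png

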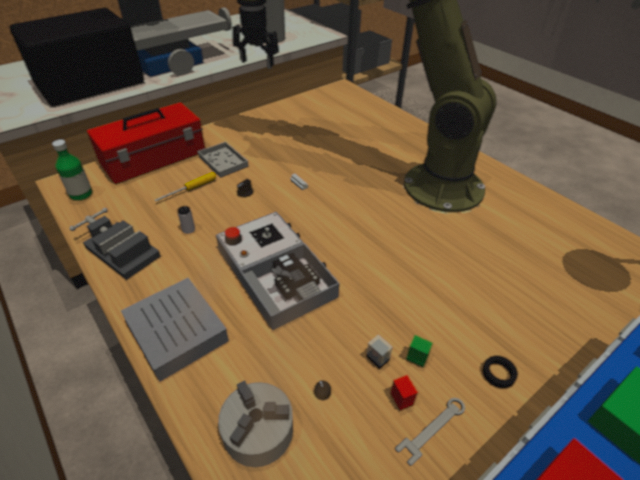

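View pics/top0.png

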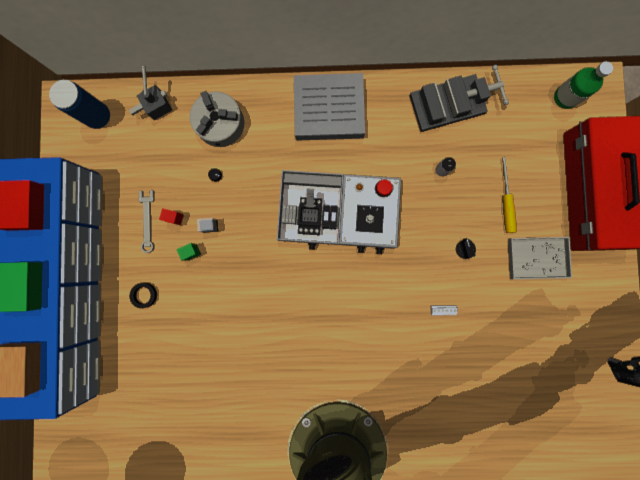

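The scene picture shows:
- **Relay:** the clear grey block at (378,350). Its look-alikes are green at (419,350) and red at (403,392).
- **Bar knob:** at (245,188). Its look-alike is the round knob at (322,390).
- **Box:** at about (277,270).

In the top picture:
- **Relay:** at (207,225), with green at (189,252) and red at (171,216).
- **Bar knob:** at (466,247), with the round knob at (215,174).
- **Box:** columns 278 to 402.

I'll check these in one close mosaic.

```bash
cat > mos.py <<'E'
from h import *
def mosaic(S,name,L):
    out=[]
    for c,u,v,w in L:
        im=S[c]["img"][:,:,::-1]; u=int(u);v=int(v)
        out.append(cv2.resize(im[v-w*3//4:v+w*3//4,u-w:u+w],(400,300),interpolation=cv2.INTER_CUBIC))
    rows=[np.hstack(out[i:i+2]) for i in range(0,len(out),2)]
    cv2.imwrite(f"pics/{name}.png",np.vstack(rows))
E
python3 - <<'E'
from mos import *
S={c:eyes.snapshot(c) for c in("scene","top")}
mosaic(S,"m1",[("top",340,210,70),("scene",277,268,70),("top",200,232,40),("top",466,247,24)])
for t,z in (("relay",0),("knob",0),("knob_nose",.023),("pocket_floor",.033),("lever_hinge",.056),("lever_tip",.09),("shaft",.072)):
  P={}
  for c in S:
    P[c]=[r for r in eyes.mark_of(c,t) if r["confidence"]>.2]
  for a in P["scene"][:3]:
    for b in P["top"][:3]:
      X,g=tri(S["scene"],a["position"],S["top"],b["position"])
      if g<.02: print(t,X,round(g,4),np.round(a["position"],1),np.round(b["position"],1),round(a["confidence"],2),round(b["confidence"],2))
print(eyes.mark_of("top","shaft"),eyes.mark_of("scene","shaft"))
E
```

```text
relay [ 0.5508  0.2975 -0.0056] 0.008 [376.4 357.4] [215.  227.1] 0.81 0.76
relay [0.5862 0.3933 0.0004] 0.0068 [397.8 401.7] [176.6 214.2] 0.74 0.83
relay [ 0.4851  0.3553 -0.0156] 0.0039 [415.9 362.6] [192.  255.4] 0.68 0.84
knob [ 0.4748 -0.334  -0.0041] 0.0078 [246.4 191.3] [467.1 250.6] 0.75 0.85
knob_nose [ 0.5104 -0.3261  0.0309] 0.0009 [234.5 187.2] [466.6 236.6] 0.51 0.52
pocket_floor [0.5714 0.0542 0.0283] 0.0022 [296.3 279. ] [309.2 215.7] 0.57 0.71
lever_hinge [0.591  0.0575 0.0522] 0.003 [288.6 276.7] [306.5 207.4] 0.7 0.59
lever_tip [0.6335 0.0443 0.0833] 0.011 [271.5 272.6] [312.8 185. ] 0.51 0.52
[] [{'position': [265.0, 226.8], 'confidence': 0.48}]
```

View pics/m1.png

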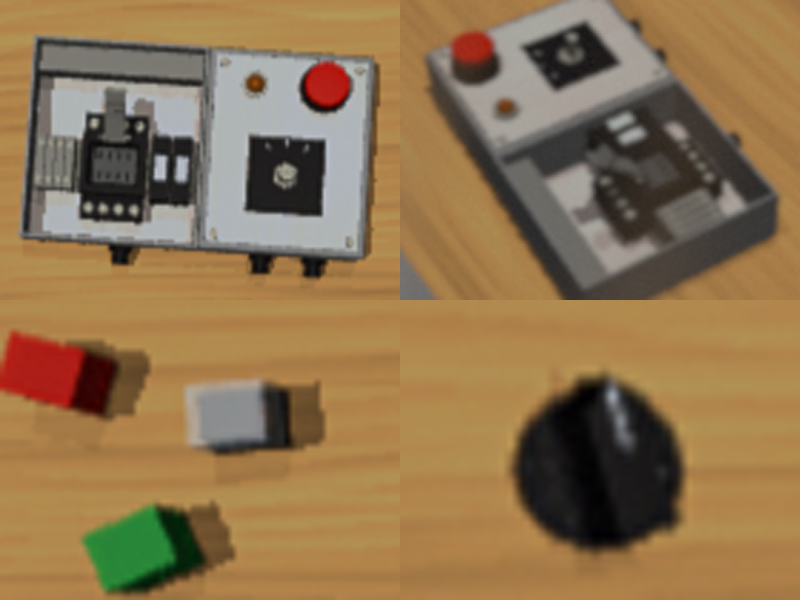

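The relay is clearly the grey/clear upright block at top (205,226), long side along world y. The bar knob at top (466,247) has its index line leaning slightly to +y. Next I'll refine the poses by aligning wireframes to image gradients, using both cameras.

```bash
cat > fit.py <<'E'
from h import *
from scipy.optimize import minimize
from scipy.ndimage import map_coordinates
def grad(S,sig):
    g=S["img"].astype(float)
    g=cv2.GaussianBlur(g,(0,0),sig)
    m=0
    for k in range(3):
        m=m+np.hypot(cv2.Sobel(g[:,:,k],-1,1,0),cv2.Sobel(g[:,:,k],-1,0,1))
    return np.minimum(m,np.percentile(m,99.5))
def rect(hx,hy,z,cx=0,cy=0):
    c=[(-hx,-hy),(hx,-hy),(hx,hy),(-hx,hy)]
    return [((c[i][0]+cx,c[i][1]+cy,z),(c[(i+1)%4][0]+cx,c[(i+1)%4][1]+cy,z)) for i in range(4)]
def pts(lines,n=40):
    t=np.linspace(0,1,n)[:,None]
    return np.vstack([np.array(a)*(1-t)+np.array(b)*t for a,b in lines])
def tf(p,P): 
    c,s=np.cos(p[2]),np.sin(p[2]); return P@np.array([[c,-s,0],[s,c,0],[0,0,1]]).T+[p[0],p[1],p[3] if len(p)>3 else 0]
def fit(Ss,P,x0,sigs=(2.5,1.2,.7)):
    x=np.array(x0,float)
    for sg in sigs:
        G=[(s,grad(s,sg)) for s in Ss]
        def f(q):
            X=tf(q*np.array([.01,.01,.1])+x,P);v=0
            for s,g in G:
                uv=np.array([proj(s,a) for a in X]); v-=map_coordinates(g,[uv[:,1],uv[:,0]],order=1).mean()/g.max()
            return v
        r=minimize(f,[0,0,0],method="Nelder-Mead",options=dict(initial_simplex=[[0,0,0],[.6,0,0],[0,.6,0],[0,0,.6]],xatol=.005,fatol=1e-5))
        x=x+r.x*np.array([.01,.01,.1])
    return x,r.fun
E
python3 - <<'E'
from mos import *; from fit import *
S={c:eyes.snapshot(c) for c in("scene","top")}
box=pts(rect(.085,.145,.05)+[((-.085,-.005,.05),(.085,-.005,.05))]+rect(.05-.05+.0,0,0)[:0])
rel=pts(rect(.015,.019,.055))
t=np.linspace(0,2*np.pi,80)
kn=np.stack([.024*np.cos(t),.024*np.sin(t),0*t+.004],1)
for n,P,x0 in(("box",box,(.583,-.015,-.05)),("relay",rel,(.553,.303,0)),("knob",kn,(.4748,-.334,0))):
  for cs in(("top",),("scene",),("top","scene")):
    print(n,cs,*fit([S[c] for c in cs],P,x0))
np.save("S.npy",S,allow_pickle=True)
o=S["top"]
E
```

```text
box ('top',) [ 0.5857 -0.0222 -0.0836] -0.5026864906522138
box ('scene',) [ 0.5846 -0.0145 -0.104 ] -0.5010756286122631
box ('top', 'scene') [ 0.5843 -0.0147 -0.1009] -0.9151962801207765
relay ('top',) [0.5565 0.3045 0.0751] -0.5069460556537739
relay ('scene',) [0.5538 0.307  0.0464] -0.45241273030337764
relay ('top', 'scene') [0.5553 0.3056 0.0572] -0.8834063477374616
knob ('top',) [ 0.4826 -0.33    0.2209] -0.8448568679928087
knob ('scene',) [ 0.4814 -0.324  -0.1015] -0.7269394868162724
knob ('top', 'scene') [ 0.4816 -0.3291  0.1697] -1.437896890321099
```

Run:
```python
from mos import *; from fit import *
S=np.load("S.npy",allow_pickle=True).item()
b=(.5843,-.0147,-.1009)
L=rect(.085,.145,.05)+[((-.085,-.005,.05),(.085,-.005,.05))]+rect(.016,.020,.053,-.02,.07)
sh=[((-.03,-.075,.072),(-.01,-.075,.072)),((-.02,-.085,.072),(-.02,-.065,.072))]
def ov(c,k,u,v,w):
    im=S[c]["img"][v-w*3//4:v+w*3//4,u-w:u+w,::-1]; f=400/(2*w)
    im=cv2.resize(im,(400,300),interpolation=cv2.INTER_CUBIC)
    for p,LL,col in k:
        for a,d in LL:
            q=[(proj(S[c],x)-[u-w,v-w*3//4]+.5)*f for x in tf(p,np.array([a,d]))]
            cv2.line(im,*[tuple(int(z) for z in y) for y in q],col,1)
    return im
G=(0,255,0);Rr=(0,0,255)
A=[(b,L+sh,G)]
r=[((.5553,.3056,.0572),rect(.015,.019,.055)+rect(.015,.019,0),G)]
c2=proj(S["top"],tf(b,np.array([[-.02,-.075,.072]]))[0]).astype(int)
c3=proj(S["scene"],tf(b,np.array([[-.02,-.075,.072]]))[0]).astype(int)
cv2.imwrite("pics/ov.png",np.vstack([np.hstack([ov("top",A,340,210,70),ov("scene",A,277,268,70)]),np.hstack([ov("top",[],*c2,14),ov("scene",[],*c3,14)])]))
# box with top only at several starts
box=pts(L[:5])
for y in(-.008,-.012,-.015,-.018): print(fit([S["top"]],box,(.584,y,-.09),(1.2,.7)))
for c in S:
  for n,h in(("pocket",(-.02,.07,.033)),("shaft",(-.02,-.075,.072)),("hinge",(.002,.07,.056))): print(c,n,proj(S[c],tf(b,np.array([h]))[0]),tf(b,np.array([h]))[0])
```

```text
(array([ 0.5857, -0.0222, -0.0838]), np.float64(-0.502666935922386))
(array([ 0.5857, -0.0222, -0.0834]), np.float64(-0.5026864320301114))
(array([ 0.5858, -0.0222, -0.0835]), np.float64(-0.5026732524711319))
(array([ 0.5857, -0.0222, -0.0836]), np.float64(-0.502679199764884))
scene pocket [296.4832 278.3425] [0.5715 0.057  0.033 ]
scene shaft [265.849  228.6405] [ 0.5568 -0.0873  0.072 ]
scene hinge [287.6124 275.3202] [0.5933 0.0547 0.056 ]
top pocket [307.6978 215.8592] [0.5715 0.057  0.033 ]
top shaft [368.385  218.4813] [ 0.5568 -0.0873  0.072 ]
top hinge [307.9366 205.6593] [0.5933 0.0547 0.056 ]
```

View pics/ov.png

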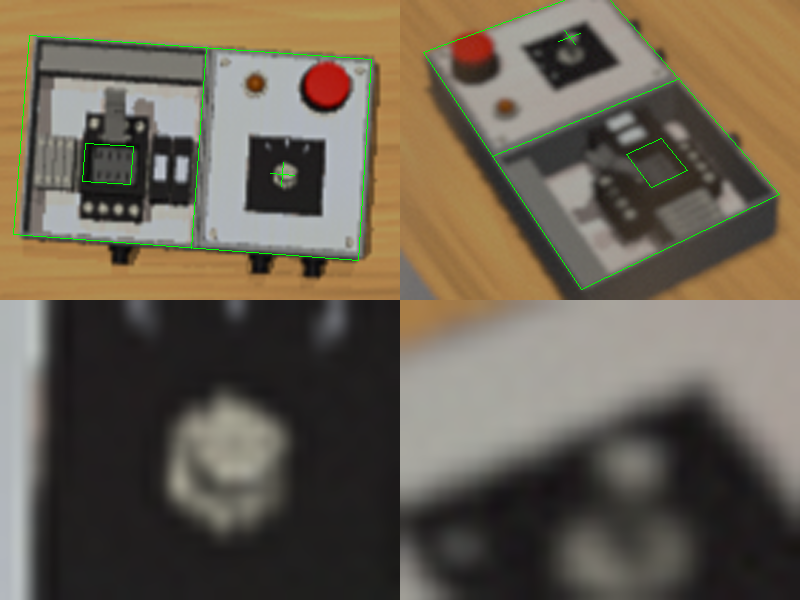

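The fits agree to about 3 mm between cameras: the top camera is shifted slightly to -y relative to scene. I'll use the averages and check again relatively once the relay is held over the socket. Moving now.

>>> {"name": "arm_command", "arguments": {"plan": [[1,0.7,-0.73,0,0.26],[1,0.7,-0.73,0,0.26],[1,0.7,-0.73,0,0.26],[1,0.7,-0.73,0,0.26],[1,0.7,-0.73,0,0.26],[1,0.7,-0.73,0,0.26]]}}

```text
time_s: 2.95
ee_pos: [0.3672, -0.2703, 0.2398]
orientation: [-0.0, 0.999, 0.034, 0.001]
wrist_force: [-0.4, -0.8, 0.2]
opening: 0.0854
```

```bash
cat > to.py <<'E'
import sys
from h import *
def yaw(): 
    w,x,y,z=ctrl.sense()["orientation"]; X=R.from_quat([x,y,z,w]).as_matrix()[:,0]; return np.arctan2(X[1],X[0])
def to(x,y,z,th):
    s=ctrl.sense();w,a,b,c=s["orientation"];M=R.from_quat([a,b,c,w]).as_matrix()
    d=M.T@(np.array([x,y,z])-s["ee_pos"])/.3
    print("t",round(s["time_s"],2),"ee",np.array(s["ee_pos"]),"yaw",round(yaw(),4),"open",round(s["opening"],4),"F",np.array(s["wrist_force"]))
    print("scaled",np.round(d,4),"turn",round((yaw()-th)/1.5,4),"rows",np.linalg.norm(d)*.3/.0625)
if __name__=="__main__": to(*map(float,sys.argv[1:5]))
E
python3 to.py .555 .306 .15 .06
```

```text
t 2.95 ee [ 0.3672 -0.2703  0.2398] yaw 0.067 open 0.0854 F [-0.3913 -0.7771  0.1679]
scaled [ 0.7529 -1.8746  0.3015] turn 0.0047 rows 9.804239936315396
```

>>> {"name": "arm_command", "arguments": {"plan": [[1,0.38,-0.94,0,0],[1,0.38,-0.94,0,0],[1,0.38,-0.94,0,0],[1,0.38,-0.94,0,0],[1,0.38,-0.94,0,0],[1,0.38,-0.94,0,0]]}}

```text
time_s: 3.7
ee_pos: [0.4639, 0.0176, 0.2395]
orientation: [-0.001, 0.999, 0.033, 0.001]
wrist_force: [-1.1, -1.4, 0.4]
opening: 0.0858
```

>>> {"name": "arm_command", "arguments": {"plan": [[1,0.37,-0.94,0.3,0],[1,0.37,-0.94,0.3,0],[1,0.37,-0.94,0.3,0],[1,0.37,-0.94,0.3,0],[1,0.37,-0.94,0.3,0],[1,0.37,-0.94,0.3,0],[1,0.37,-0.94,0.3,0]]}}

```text
time_s: 4.58
ee_pos: [0.5573, 0.3001, 0.1485]
orientation: [0.001, 1.0, 0.029, -0.0]
wrist_force: [0.0, 0.5, 0.5]
opening: 0.0854
```

Run:
```python
from mos import *; from to import *
to(.555,.306,.03,.06)
S={c:eyes.snapshot(c) for c in("scene","top")}
np.save("S.npy",S,allow_pickle=True)
P=[tuple(proj(S[c],[.555,.306,.06]).astype(int)) for c in("top","scene")]
mosaic(S,"m2",[("top",*P[0],45),("scene",*P[1],60)])
e=ctrl.sense()["ee_pos"]; print(P,[proj(S[c],e) for c in S])
```

```text
t 4.58 ee [0.5573 0.3001 0.1485] yaw 0.0584 open 0.0854 F [0.0075 0.5136 0.5384]
scaled [-0.0061 -0.0207  0.3951] turn -0.001 rows 1.8990915359808278
[(np.int64(203), np.int64(224)), (np.int64(379), np.int64(343))] [array([380.9863, 312.8411]), array([194.9552, 219.1347])]
```

View pics/m2.png

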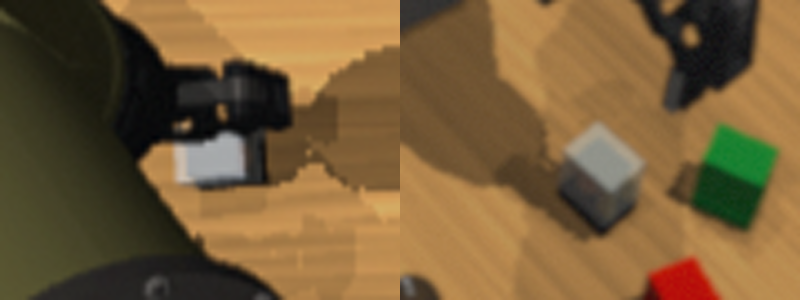

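The arm hides the overhead view, but in the scene crop the clear relay at mosaic (600,185) stands free below the gripper. I'll narrow the jaws to about 60 mm so they clear the red block, then descend and grip.

>>> {"name": "arm_command", "arguments": {"plan": [[0.4,-0.006,-0.02,0,0],[0.4,-0.006,-0.02,0,0],[0.4,-0.006,-0.02,0.2,0],[0.4,-0.006,-0.02,0.3,0],[0.4,-0.006,-0.02,0.388,0],[0.4,-0.006,-0.02,0.388,0],[-1,-0.006,-0.02,0.388,0],[-1,-0.006,-0.02,0.388,0],[-1,-0.006,-0.02,0.388,0],[-1,-0.006,-0.02,0.388,0],[-1,-0.006,-0.02,0.388,0]]}}

```text
time_s: 6.05
ee_pos: [0.5553, 0.3085, 0.0346]
orientation: [-0.001, 1.0, 0.03, 0.001]
wrist_force: [-0.2, -0.5, 6.8]
opening: 0.0373
```

```bash
python3 to.py .555 .306 .032 .06
```

```text
t 6.05 ee [0.5553 0.3085 0.0346] yaw 0.0596 open 0.0373 F [-0.2271 -0.5188  6.8465]
scaled [-0.0014  0.0084  0.0086] turn -0.0002 rows 0.058129459012622745
```

>>> {"name": "arm_command", "arguments": {"plan": [[-1,0,0,-0.2,0],[-1,0,0,-0.4,0],[-1,0,0.1,-0.5,0],[-1,0.003,0.3,-0.5,0.05],[-1,0.003,0.5,-0.5,0.1],[-1,0.003,0.7,-0.5,0.1],[-1,0.003,0.84,-0.5,0.1],[-1,0.003,0.84,-0.5,0.1],[-1,0.003,0.84,-0.4,0.1],[-1,0.003,0.84,-0.26,0.1],[-1,0.003,0.84,-0.26,0.1],[-1,0.003,0.84,-0.26,0.1]]}}

```text
time_s: 7.55
ee_pos: [0.571, 0.0575, 0.1122]
orientation: [-0.0, 0.999, -0.045, 0.001]
wrist_force: [-0.1, 0.4, -0.2]
opening: 0.0371
```

Run:
```python
from mos import *; from to import *
to(.5715,.055,.107,-.09)
S={c:eyes.snapshot(c) for c in("scene","top")}
np.save("S2.npy",S,allow_pickle=True)
X=[.5715,.055,.08]
P=[tuple(proj(S[c],X).astype(int)) for c in("scene","top")]
mosaic(S,"m3",[("scene",*P[0],40),("top",*P[1],40)]); print(P)
for c in S:
  for n in("relay","pocket_floor","lever_hinge","lever_tip"):
    print(c,n,[(np.round(r["position"],1),round(r["confidence"],2)) for r in eyes.mark_of(c,n)[:2]])
```

```text
t 7.55 ee [0.571  0.0575 0.1122] yaw -0.0892 open 0.0371 F [-0.1189  0.3912 -0.249 ]
scaled [0.0025 0.0082 0.0174] turn 0.0005 rows 0.09325219824202084
[(np.int64(295), np.int64(263)), (np.int64(307), np.int64(213))]
scene relay [(array([419.1, 360.6]), 0.98), (array([401.5, 400.1]), 0.88)]
scene pocket_floor [(array([297.2, 276.5]), 0.62)]
scene lever_hinge [(array([285.8, 271.9]), 0.57)]
scene lever_tip [(array([269.8, 271. ]), 0.57)]
top relay [(array([189. , 251.7]), 0.86), (array([173.9, 214.9]), 0.77)]
top pocket_floor []
top lever_hinge []
top lever_tip []
```

View pics/m3.png

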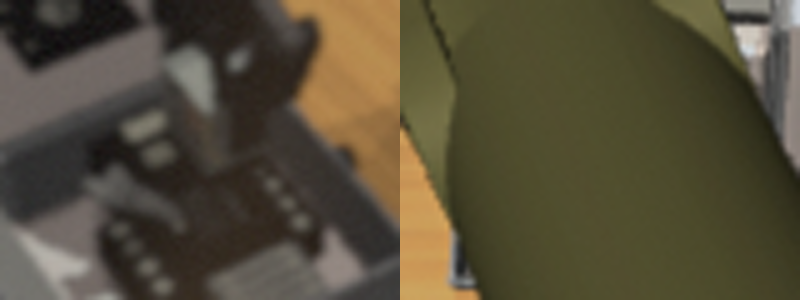

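```bash
cat > ov.py <<'E'
from fit import *
def draw(S,c,items,u,v,w,W=400,gain=1.0):
    im=S[c]["img"][v-w*3//4:v+w*3//4,u-w:u+w,::-1]; f=W/(2*w)
    im=cv2.resize(im,(W,W*3//4),interpolation=cv2.INTER_CUBIC); im=np.clip(im*gain,0,255).astype(np.uint8)
    for p,LL,col in items:
        for a,d in LL:
            q=[(proj(S[c],x)-[u-w,v-w*3//4]+.5)*f for x in tf(p,np.array([a,d]))]
            cv2.line(im,*[tuple(int(z) for z in y) for y in q],col,1)
    return im
E
python3 - <<'E'
from ov import *
S=np.load("S2.npy",allow_pickle=True).item(); S0=np.load("S.npy",allow_pickle=True).item()
b=(.5846,-.0145,-.1); p=tf(b,np.array([[-.02,.07,0]]))[0]; print(p)
r=(.571,.0575,-.09,.0776)
face=[((.015,-.019,.005),(.015,.019,.005)),((.015,-.019,.005),(.015,-.019,.055)),((.015,.019,.005),(.015,.019,.055)),((.015,-.019,.055),(.015,.019,.055)),((.012,-.015,0),(.012,.015,0))]
soc=rect(.0159,.0199,.053)+rect(.025,.027,.053)
pp=(p[0],p[1],-.1)
c="scene"
a=draw(S,c,[],295,262,24,400,2.0);bb=draw(S,c,[(r,face,(0,255,0)),(pp,soc,(0,0,255))],295,262,24,400,2.0)
d=draw(S0,c,[],295,276,24,400,2);e=draw(S0,c,[(pp,soc,(0,0,255))],295,276,24,400,2)
cv2.imwrite("pics/ov2.png",np.vstack([np.hstack([a,bb]),np.hstack([d,e])]))
E
```

```text
[0.5717 0.0571 0.    ]
```

View pics/ov2.png

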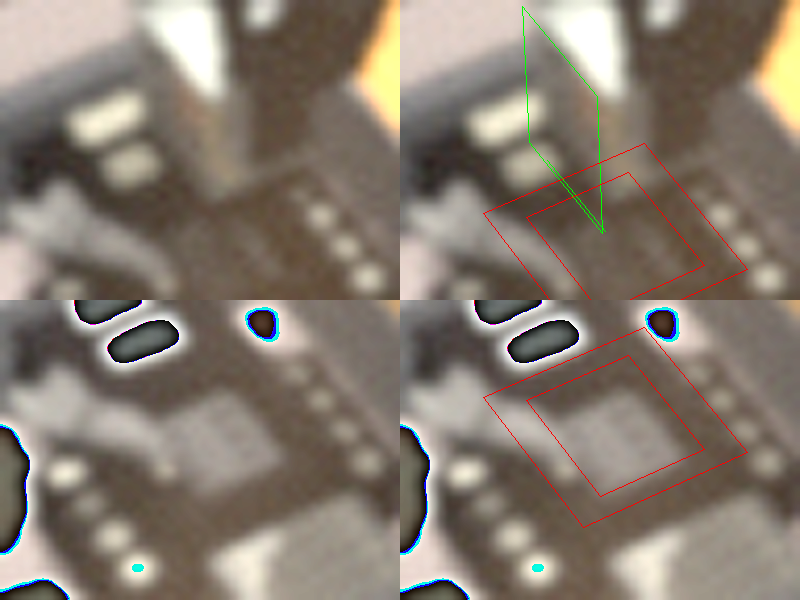

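The relay is held upright over the socket in the scene view (mosaic about (215,190)), and the fitted pocket outline matches the visible pocket. Allowing for the camera bias, I'll correct by about 2 mm and feel the way down.

>>> {"name": "arm_command", "arguments": {"plan": [[-1,0.006,0.005,0,0],[-1,0.006,0.005,0.04,0],[-1,0.006,0.005,0.08,0],[-1,0.006,0.005,0.09,0],[-1,0.006,0.005,0.1,0],[-1,0.006,0.005,0.1,0]]}}

```text
time_s: 8.8
ee_pos: [0.5719, 0.0548, 0.0806]
orientation: [0.0, 0.999, -0.045, -0.0]
wrist_force: [-0.2, -0.6, -0.5]
opening: 0.037
```

>>> {"name": "arm_command", "arguments": {"plan": [[-1,0,0,0.008,0],[-1,0,0,0.016,0],[-1,0,0,0.016,0]]}}

```text
time_s: 9.18
ee_pos: [0.5719, 0.0548, 0.0759]
orientation: [0.0, 0.999, -0.045, -0.0]
wrist_force: [0.1, -0.2, -1.0]
opening: 0.037
```

It entered with no resistance. Continuing down to the floor.

>>> {"name": "arm_command", "arguments": {"plan": [[-1,0,0,0.01,0],[-1,0,0,0.02,0],[-1,0,0,0.026,0],[-1,0,0,0.034,0],[-1,0,0,0.034,0]]}}

```text
time_s: 9.8
ee_pos: [0.572, 0.0548, 0.0675]
orientation: [0.0, 0.999, -0.045, 0.0]
wrist_force: [-4.0, -2.6, 16.2]
opening: 0.0371
```

>>> {"name": "arm_command", "arguments": {"plan": [[-1,0,0,0.008,0],[-1,0,0,0.008,0],[-1,0,0,0.008,0]]}}

```text
time_s: 10.18
ee_pos: [0.572, 0.0548, 0.0674]
orientation: [0.001, 0.999, -0.045, 0.001]
wrist_force: [-11.7, -3.0, 38.4]
opening: 0.0372
```

It stopped hard at 33 mm, so the relay is seated. I'll ease off, release, lift, and go round to the lever's outer side.

>>> {"name": "arm_command", "arguments": {"plan": [[-1,0,0,-0.012,0],[-1,0,0,-0.012,0],[0.3,0,0,-0.014,0],[0.3,0,0,-0.014,0],[0.3,0,0,-0.014,0],[0.3,0,0,-0.1,0],[0.3,0,0,-0.25,0],[-1,0.15,0,-0.35,0],[-1,0.31,0,-0.35,0],[-1,0.31,0,-0.35,0],[-1,0.31,0,-0.35,0]]}}

```text
time_s: 11.55
ee_pos: [0.6637, 0.0468, 0.1676]
orientation: [-0.0, 0.999, -0.045, -0.001]
wrist_force: [-0.4, 0.5, -0.7]
opening: -0.0003
```

Run:
```python
from ov import *; from to import *
to(.5939+.071*.996,.0528-.071*.09,.086,-.09)
S={c:eyes.snapshot(c) for c in("scene","top")}
np.save("S3.npy",S,allow_pickle=True)
r=(.5718,.0565,-.095,.033)
L=rect(.015,.019,.055)+[((.015,-.019,.02),(.015,.019,.02))]
c="scene";u,v=proj(S[c],[.58,.055,.07]).astype(int);a=[draw(S,c,[],u,v,24,400,1.5),draw(S,c,[(r,L,(0,255,0))],u,v,24,400,1.5)]
cv2.imwrite("pics/ov3.png",np.hstack(a)); print(u,v)
for n in("lever_tip","lever_hinge","relay"):
  print(n,[(np.round(q["position"],1),round(q["confidence"],2)) for q in eyes.mark_of(c,n)[:4]])
```

```text
t 11.55 ee [0.6637 0.0468 0.1676] yaw -0.0898 open -0.0003 F [-0.3756  0.5204 -0.708 ]
scaled [0.0037 0.001  0.2719] turn 0.0001 rows 1.3054019058224535
292 268
lever_tip [(array([269.4, 269.4]), 0.62)]
lever_hinge [(array([287.5, 277.2]), 0.71)]
relay [(array([417.9, 361.9]), 0.89), (array([396.5, 402. ]), 0.7), (array([296.2, 275.7]), 0.57), (array([289.5, 277.7]), 0.55)]
```

View pics/ov3.png

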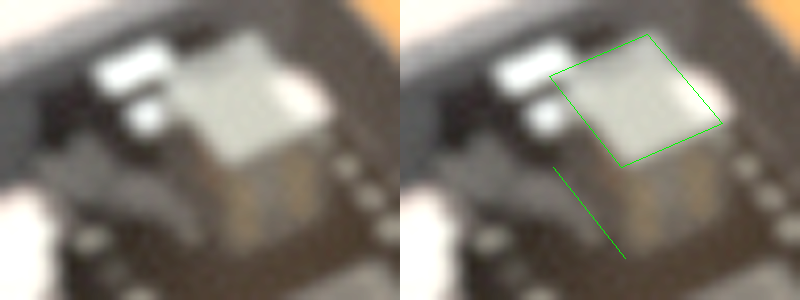

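The relay top lies on the predicted outline for a fully seated relay. The lever is leaning away at left in the crop (60–190, 160–230). Now I'll descend behind it and sweep towards -x.

>>> {"name": "arm_command", "arguments": {"plan": [[-1,0,0,0.14,0],[-1,0,0,0.272,0],[-1,0,0,0.272,0],[-1,-0.04,0,0.272,0],[-1,-0.08,0,0.272,0],[-1,-0.12,0,0.272,0],[-1,-0.15,0,0.272,0],[-1,-0.17,0,0.272,0],[-1,-0.18,0,0.272,0],[-1,-0.18,0,0.272,0]]}}

```text
time_s: 13.05
ee_pos: [0.6103, 0.0513, 0.0866]
orientation: [0.0, 0.999, -0.045, -0.001]
wrist_force: [0.5, 0.1, -0.1]
opening: 0.0001
```

>>> {"name": "arm_command", "arguments": {"plan": [[-1,-0.006,0,0,0],[-1,-0.012,0,0,0],[-1,-0.012,0,0,0]]}}

```text
time_s: 13.42
ee_pos: [0.607, 0.0516, 0.0868]
orientation: [0.0, 0.999, -0.045, -0.0]
wrist_force: [0.2, -1.1, 0.5]
opening: -0.0004
```

>>> {"name": "arm_command", "arguments": {"plan": [[-1,-0.006,0,0,0],[-1,-0.012,0,0,0],[-1,-0.012,0,0,0]]}}

```text
time_s: 13.8
ee_pos: [0.6036, 0.052, 0.0869]
orientation: [-0.0, 0.999, -0.045, 0.0]
wrist_force: [0.1, -0.3, -0.8]
opening: -0.0005
```

>>> {"name": "arm_command", "arguments": {"plan": [[-1,-0.006,0,0,0],[-1,-0.008,0,0,0],[-1,-0.008,0,0,0]]}}

```text
time_s: 14.18
ee_pos: [0.6034, 0.052, 0.087]
orientation: [-0.0, 0.999, -0.045, 0.002]
wrist_force: [7.5, 0.1, -5.4]
opening: 0.0005
```

>>> {"name": "arm_command", "arguments": {"plan": [[-1,-0.006,0,0,0],[-1,-0.006,0,0,0],[-1,0.05,0,0,0],[-1,0.15,0,-0.2,0],[-1,0.15,0,-0.4,0],[-1,0.15,0,-0.4,0]]}}

```text
time_s: 14.92
ee_pos: [0.6485, 0.0491, 0.2122]
orientation: [-0.001, 0.999, -0.045, 0.004]
wrist_force: [0.4, -0.3, 0.2]
opening: -0.0003
```

Run:
```python
from ov import *; from to import *
S={c:eyes.snapshot(c) for c in("scene","top")}
np.save("S4.npy",S,allow_pickle=True)
for n in("lever_tip","shaft","knob","knob_nose"):
 for c in S:
  print(n,c,[(np.round(q["position"],1),round(q["confidence"],2)) for q in eyes.mark_of(c,n)[:3]])
# expected scene pixel of tip (scene-frame hinge .5935,.0550) by angle
for th in(0,.1,.2,.3,.6,1):
  h=tf((.5935,.055,-.1),np.array([[.048*np.sin(th)-.001,0,.056+.048*np.cos(th)]]))[0]; print(th,proj(S["scene"],h))
u,v=proj(S["scene"],[.58,.055,.08]).astype(int)
kx=proj(S["top"],[.48,-.33,.02]).astype(int)
hook=[((.0,-.0085,.056),(.0,-.0085,.104)),((0,.0085,.056),(0,.0085,.104)),((0,-.0085,.104),(0,.0085,.104))]
sh=proj(S["top"],[.557,-.09,.072]).astype(int)
a=np.hstack([draw(S,"scene",[],u,v,24,400,1.3),draw(S,"scene",[((.5935,.055,-.1),hook,(0,255,0))],u,v,24,400,1.3)])
b=np.hstack([draw(S,"top",[],*kx,16,400,1.8),draw(S,"top",[],*sh,12,400,1.2)])
cv2.imwrite("pics/ov4.png",np.vstack([a,b]));print(u,v,kx,sh)
```

```text
lever_tip scene [(array([286. , 262.2]), 0.7)]
lever_tip top []
shaft scene [(array([285. , 260.3]), 0.58)]
shaft top []
knob scene [(array([429.6, 427.8]), 0.6), (array([249.4, 191.7]), 0.57)]
knob top [(array([464.5, 247.7]), 0.8)]
knob_nose scene [(array([240.4, 190.2]), 0.42)]
knob_nose top [(array([464.2, 238.7]), 0.76)]
0 [287.2568 260.1645]
0.1 [285.2899 261.0913]
0.2 [283.3448 262.168 ]
0.3 [281.4434 263.3832]
0.6 [276.2109 267.7205]
1 [271.0248 274.4889]
292 265 [467 249] [369 218]
```

View pics/ov4.png

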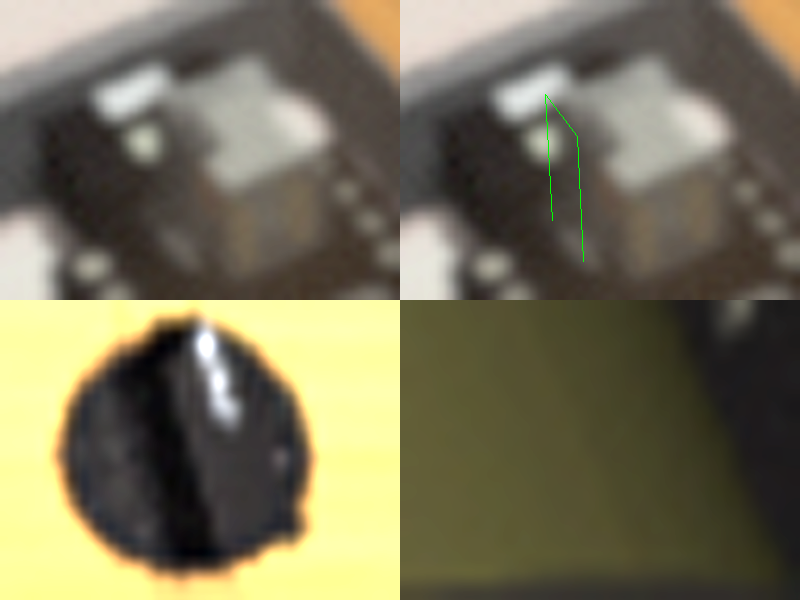

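The lever now stands upright with its hook over the relay edge. The felt stop is where the shut outer face should be, and the network's tip mark fits 0–0.1 rad. The knob's index line gives a yaw of about +0.25. I'll go to the knob, first squeezing it lengthwise to register its axis, then regripping across the bar.

Run:
```python
from ov import *; from to import *
to(.482,-.327,.19,.25-np.pi/2); print(ctrl.sense()["qpos"])
S=np.load("S.npy",allow_pickle=True).item()
o=[]
for c,(u,v) in(("top",(369,218)),("scene",(266,229))):
    im=S[c]["img"][v-8:v+9,u-11:u+12].astype(float); g=cv2.resize(im,(400,300),interpolation=cv2.INTER_LANCZOS4)
    g=(g-30)*1.5 if c=="top" else (g-40)*2
    o.append(np.clip(g,0,255).astype(np.uint8)[:,:,::-1])
cv2.imwrite("pics/sh.png",np.hstack(o))
g=S["top"]["img"][209:228,359:380].mean(2).astype(int);print(g)
```

```text
t 15.43 ee [0.6457 0.0481 0.2061] yaw -0.0901 open 0.0001 F [ 0.6139  0.6601 -0.0451]
scaled [-0.431   1.2944  0.0544] turn 0.8205 rows 6.553830629831826
[ 0.0995  0.5797 -0.3634  1.4823  0.2177  1.121  -1.9656]
[[ 37  38  37  39  71  75  42  36  37  36  38  55  38  36  37  37  41  80
  120  54  36]
 [ 37  39  38  37  41  49  38  37  37  38  36  38  36  38  36  36  42  75
   73  41  37]
 [ 37  37  38  37  38  38  38  37  37  37  37  37  36  37  37  37  38  49
   40  37  37]
 [ 38  38  37  38  38  38  37  37  37  37  36  37  37  38  37  37  36  36
   37  37  37]
 [ 36  38  40  37  39  38  39  36  36  36  44  38  36  35  37  38  36  37
   38  37  37]
 [ 37  39  38  38  38  37  37  36  43  53 102  82  54  38  35  35  38  38
   37  38  38]
 [ 38  38  38  39  38  37  36  53 103 114 168 168 136  87  49  35  37  37
   38  37  38]
 [ 38  39  37  38  38  37  44 102 163 170 183 182 177 162 107  47  36  38
   37  37  37]
 [ 37  38  39  39  38  36  50 118 141 165 175 164 176 157 132  56  36  37
   39  38  37]
 [ 37  38  39  39  38  36  56 136 121 165 177 174 176 166 103  45  35  39
   38  38  37]
 [ 38  39  38  39  37  36  66 167 108 107 176 183 180 132  87  42  36  37
   38  39  38]
 [ 39  38  38  38  38  35  66 172 131  87 105 107 117 108  85  44  37  38
   37  38  37]
 [ 38  39  39  38  39  37  45 101 128 143 128 123 144 111  78  42  37  38
   37  38  38]
 [ 39  39  40  38  39  38  37  46  72 106 150 114 114  71  50  38  37  38
   38  38  37]
 [ 39  39  39  37  38  38  37  37  38  50  86  62  60  40  38  37  38  38
   38  38  38]
 [ 39  39  38  38  39  39  37  38  37  36  40  36  38  37  37  37  38  38
   38  37  37]
 [ 39  38  38  38  38  38  39  38  39  36  37  37  38  38  37  38  38  38
   38  38  38]
 [ 40  39  39  38  38  39  38  37  39  39  39  38  39  37  38  38  38  38
   38  39  36]
 [ 39  39  39  39  39  39  39  39  38  38  38  39  39  38  39  38  38  38
   38  38  39]]
```

View pics/sh.png

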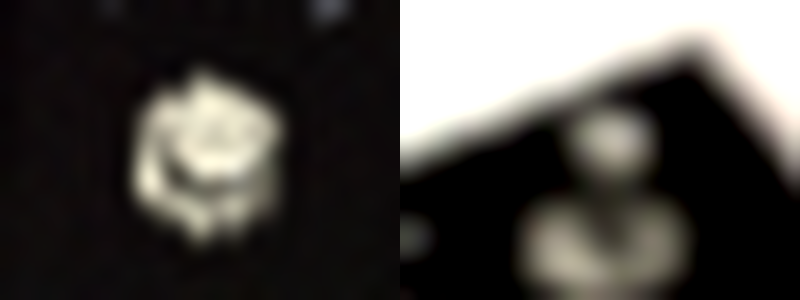

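The shaft's D can't be told from the nut at this resolution, so I'll find the flat by a gentle pressed turn. Moving to the knob, translating first because of the last joint's range.

>>> {"name": "arm_command", "arguments": {"plan": [[1,-0.22,0.65,0,0],[1,-0.22,0.65,0,0],[1,-0.22,0.65,0,0],[1,-0.22,0.65,0,0]]}}

```text
time_s: 15.92
ee_pos: [0.5606, -0.1452, 0.2066]
orientation: [0.001, 0.999, -0.048, -0.001]
wrist_force: [-0.9, -0.3, -0.3]
opening: 0.0725
```

>>> {"name": "arm_command", "arguments": {"plan": [[1,-0.211,0.644,0,0.1],[1,-0.211,0.644,0,0.2],[1,-0.211,0.644,0,0.32],[1,-0.211,0.644,0,0.44],[1,-0.211,0.644,0.1,0.56],[1,-0.211,0.644,0.2,0.68],[1,-0.211,0.644,0.3,0.8],[1,-0.211,0.644,0.4,0.8205],[1,-0.211,0.644,0.4,0.8205]]}}

```text
time_s: 17.05
ee_pos: [0.4818, -0.325, 0.0848]
orientation: [-0.0, 0.79, -0.613, -0.002]
wrist_force: [-0.5, -0.4, -0.5]
opening: 0.0855
```

Run:
```python
from ov import *; from to import *
to(.485,-.326,.018,.25-np.pi/2); print(ctrl.sense()["qpos"])
S={c:eyes.snapshot(c) for c in("scene","top")}
np.save("S5.npy",S,allow_pickle=True)
rel=pts(rect(.015,.019,.055)); rel=rel+[0,0,.033]
for c in S: print(c,fit([S[c]],rel,(.572,.0548,-.09),(1.2,.7)))
sb=[a for a in rect(.085,.145,.05)]
for c in S: print(c,"box",fit([S[c]],pts(sb),(.585,-.017,-.09),(1.2,.7)))
print("shaft top",atz(S["top"],(370.05,217.15),.072))
for c in S: print(c,[(np.round(q["position"],1),round(q["confidence"],2),atz(S[c],q["position"],.072)) for q in eyes.mark_of(c,"shaft")[:3]])
```

```text
t 17.05 ee [ 0.4818 -0.325   0.0848] yaw -1.319 open 0.0855 F [-0.5191 -0.3784 -0.4621]
scaled [ 0.0066 -0.0101  0.2227] turn 0.0012 rows 1.0706460516029217
[ 0.5601  0.6017 -0.013   1.8082  0.0101  0.7364 -2.348 ]
scene (array([ 0.5689,  0.0561, -0.0369]), np.float64(-0.668359133313716))
top (array([ 0.5727,  0.0531, -0.0272]), np.float64(-0.7244049417312145))
scene box (array([ 0.5844, -0.0149, -0.1067]), np.float64(-0.5108080540735039))
top box (array([ 0.5857, -0.0219, -0.0837]), np.float64(-0.5187490474325962))
shaft top [ 0.5599 -0.0913  0.072 ]
scene [(array([265.8, 227.6]), 0.44, array([ 0.5549, -0.0905,  0.072 ])), (array([286.4, 259.1]), 0.43, array([0.5755, 0.0254, 0.072 ]))]
top [(array([212.5, 173.6]), 0.66, array([0.6745, 0.28  , 0.072 ]))]
```

>>> {"name": "arm_command", "arguments": {"plan": [[1,0.0075,-0.013,0.1,0],[1,0.0075,-0.013,0.222,0],[1,0.0075,-0.013,0.222,0],[-1,0.0075,-0.013,0.222,0],[-1,0.0075,-0.013,0.222,0],[-1,0.0075,-0.013,0.222,0],[-1,0.0075,-0.013,0.222,0]]}}

```text
time_s: 18.12
ee_pos: [0.4869, -0.3288, 0.0225]
orientation: [0.0, 0.79, -0.614, 0.001]
wrist_force: [-3.6, 0.9, 9.3]
opening: 0.0454
```

```bash
python3 to.py .486 -.326 .018 -1.32
```

```text
t 18.12 ee [ 0.4869 -0.3288  0.0225] yaw -1.3214 open 0.0454 F [-3.6225  0.9344  9.3318]
scaled [-0.01    0.0007  0.0149] turn -0.0009 rows 0.08591596250569321
```

>>> {"name": "arm_command", "arguments": {"plan": [[1,0,0,0,0],[1,0,0,0,0],[1,0,0,-0.15,0],[1,-0.009,0.0083,-0.15,-0.12],[1,-0.009,0.0083,-0.15,-0.24],[1,-0.009,0.0083,-0.15,-0.36],[1,-0.009,0.0083,-0.15,-0.48],[1,-0.009,0.0083,-0.15,-0.6],[1,-0.009,0.0083,-0.15,-0.72],[1,-0.009,0.0083,-0.15,-0.84],[1,-0.009,0.0083,-0.15,-0.96],[1,-0.009,0.0083,-0.15,-1.0]]}}

```text
time_s: 19.62
ee_pos: [0.4835, -0.3262, 0.0652]
orientation: [-0.0, 0.996, 0.091, 0.0]
wrist_force: [-0.4, -0.2, 0.1]
opening: 0.0855
```

Run:
```python
from fit import *; from to import *
to(.4845,-.329,.017,.25)
S={c:eyes.snapshot(c) for c in("scene","top")};np.save("S6.npy",S,allow_pickle=True)
for n in("knob","knob_nose"):
 for c in S:
  print(n,c,[(np.round(q["position"],1),round(q["confidence"],2),atz(S[c],q["position"],0 if n=="knob" else .023)) for q in eyes.mark_of(c,n)[:2]])
```

```text
t 19.62 ee [ 0.4835 -0.3262  0.0652] yaw 0.1824 open 0.0855 F [-0.4395 -0.1943  0.0982]
scaled [0.0017 0.0098 0.1608] turn -0.0451 rows 0.773344991695048
knob scene [(array([242.6, 190.3]), 0.47, array([ 0.481 , -0.3367,  0.    ]))]
knob top [(array([464.6, 247.2]), 0.6, array([ 0.4864, -0.3295,  0.    ]))]
knob_nose scene [(array([234.3, 187. ]), 0.51, array([ 0.5055, -0.3366,  0.023 ]))]
knob_nose top [(array([148. , 222.4]), 0.7, array([0.5671, 0.4546, 0.023 ])), (array([465.3, 235. ]), 0.64, array([ 0.5152, -0.3258,  0.023 ]))]
```

>>> {"name": "arm_command", "arguments": {"plan": [[1,0,0.005,0.06,-0.045],[1,0,0.005,0.16,-0.045],[1,0,0.005,0.16,-0.045],[-1,0,0.005,0.16,-0.045],[-1,0,0.005,0.16,-0.045],[-1,0,0.005,0.16,-0.045],[-1,0,0.005,0.16,-0.045],[-1,0,0.005,0.16,-0.045],[-1,0,0.005,0.16,-0.045]]}}

```text
time_s: 21.05
ee_pos: [0.4842, -0.3278, 0.018]
orientation: [0.0, 0.992, 0.123, 0.0]
wrist_force: [-0.4, -0.2, 6.2]
opening: 0.0169
```

```bash
python3 to.py .559 -.0898 .12 -.09
```

```text
t 21.05 ee [ 0.4842 -0.3278  0.018 ] yaw 0.2463 open 0.0169 F [-0.4195 -0.1982  6.2266]
scaled [ 0.4354 -0.7083 -0.3402] turn 0.2242 rows 4.312184495436946
```

The knob is gripped across the bar with a 17 mm reading. Lifting and carrying it to above the shaft, with the nose at +0.42 rad to start the sweep.

>>> {"name": "arm_command", "arguments": {"plan": [[-1,0,0,-0.2,0],[-1,0,0,-0.34,0],[-1,0.11,-0.18,-0.34,-0.05],[-1,0.22,-0.36,-0.34,-0.1],[-1,0.33,-0.54,-0.34,-0.115],[-1,0.4354,-0.7083,-0.34,-0.115],[-1,0.4354,-0.7083,-0.34,-0.115],[-1,0.4354,-0.7083,-0.34,-0.115]]}}

```text
time_s: 22.05
ee_pos: [0.5583, -0.0899, 0.119]
orientation: [0.0, 0.978, 0.208, -0.001]
wrist_force: [-0.2, -1.2, -1.3]
opening: 0.0172
```

Run:
```python
from fit import *; from to import *
to(.559,-.0898,.0905,.42)
S=eyes.snapshot("scene");np.save("S7.npy",S,allow_pickle=True)
e=np.array(ctrl.sense()["ee_pos"])
for n in("knob","knob_nose","shaft"):
  print(n,[(np.round(q["position"],1),round(q["confidence"],2)) for q in eyes.mark_of("scene",n)[:3]])
print(proj(S,e-[0,0,.018]),proj(S,[.559-.003,-.0898+.0013,.072]))
```

```text
t 22.05 ee [ 0.5583 -0.0899  0.119 ] yaw 0.4197 open 0.0172 F [-0.2251 -1.2097 -1.2681]
scaled [0.0025 0.0008 0.0951] turn -0.0002 rows 0.4565241988142532
knob [(array([268.5, 217.5]), 0.6)]
knob_nose [(array([259. , 216.9]), 0.75)]
shaft [(array([267.5, 227.1]), 0.45)]
[263.7219 218.9   ] [265.8741 228.23  ]
```

>>> {"name": "arm_command", "arguments": {"plan": [[-1,0.0025,0,0.05,0],[-1,0.0025,0,0.085,0],[-1,0.0025,0,0.09,0],[-1,0.0025,0,0.094,0],[-1,0.0025,0,0.094,0]]}}

```text
time_s: 22.88
ee_pos: [0.5595, -0.0892, 0.0912]
orientation: [-0.0, 0.978, 0.208, 0.0]
wrist_force: [-0.2, 0.1, 0.3]
opening: 0.0167
```

>>> {"name": "arm_command", "arguments": {"plan": [[-1,0,0,0.003,0],[-1,0,0,0.006,0],[-1,0,0,0.006,0]]}}

```text
time_s: 23.25
ee_pos: [0.5595, -0.0893, 0.0895]
orientation: [0.0, 0.978, 0.208, 0.0]
wrist_force: [0.5, 0.5, 1.6]
opening: 0.0167
```

>>> {"name": "arm_command", "arguments": {"plan": [[-1,0,0,0.002,0],[-1,0,0,0.003,0],[-1,0,0,0.003,0]]}}

```text
time_s: 23.62
ee_pos: [0.5595, -0.0893, 0.0885]
orientation: [0.0, 0.978, 0.208, 0.0]
wrist_force: [0.0, -0.5, 2.2]
opening: 0.0168
```

>>> {"name": "arm_command", "arguments": {"plan": [[-1,0,0,0.003,0],[-1,0,0,0.003,0]]}}

```text
time_s: 23.88
ee_pos: [0.5595, -0.0893, 0.0876]
orientation: [0.0, 0.978, 0.208, 0.0]
wrist_force: [0.3, 0.6, 3.6]
opening: 0.017
```

>>> {"name": "arm_command", "arguments": {"plan": [[-1,0,0,0,0.04],[-1,0,0,0,0.08],[-1,0,0,0,0.12]]}}

```text
time_s: 24.25
ee_pos: [0.5589, -0.09, 0.0872]
orientation: [0.0, 0.993, 0.118, -0.0]
wrist_force: [1.0, -0.6, -1.4]
opening: 0.0171
```

>>> {"name": "arm_command", "arguments": {"plan": [[-1,0,0,0,0.04],[-1,0,0,0,0.08],[-1,0,0,0,0.12]]}}

```text
time_s: 24.62
ee_pos: [0.5587, -0.0899, 0.0869]
orientation: [0.0, 1.0, 0.028, -0.001]
wrist_force: [-0.5, -1.3, -0.9]
opening: 0.0169
```

```bash
python3 to.py .559 -.0898 .0876 -.09;python3 -c "
from h import *;print(ctrl.sense()['wrist_torque'])"
```

```text
t 24.62 ee [ 0.5587 -0.0899  0.0869] yaw 0.0565 open 0.0169 F [-0.5414 -1.3235 -0.8569]
scaled [ 0.001  -0.0004 -0.0022] turn 0.0976 rows 0.011906693590148138
[-0.327   0.0764 -0.0288]
```

The contact force vanished. Testing downward here.

>>> {"name": "arm_command", "arguments": {"plan": [[-1,0,0,0.005,0],[-1,0,0,0.01,0],[-1,0,0,0.01,0]]}}

```text
time_s: 25.0
ee_pos: [0.5587, -0.0898, 0.0841]
orientation: [0.0, 1.0, 0.03, -0.001]
wrist_force: [-1.6, -3.3, -0.6]
opening: 0.0169
```

```bash
python3 -c "
from h import *;s=ctrl.sense();print(s['ee_pos'],s['wrist_force'],s['wrist_torque'])"
```

```text
[ 0.5587 -0.0898  0.0841] [-1.6175 -3.3206 -0.5853] [-0.7282  0.3997  0.0217]
```

>>> {"name": "arm_command", "arguments": {"plan": [[-1,0,0,0.007,0],[-1,0,0,0.014,0],[-1,0,0,0.021,0],[-1,0,0,0.024,0],[-1,0,0,0.024,0]]}}

```text
time_s: 25.62
ee_pos: [0.5588, -0.0899, 0.0771]
orientation: [0.0, 1.0, 0.029, -0.001]
wrist_force: [-3.3, -4.7, 1.9]
opening: 0.017
```

```bash
python3 -c "
from h import *;s=ctrl.sense();print(s['ee_pos'],s['wrist_force'],s['wrist_torque'],s['opening'])"
```

```text
[ 0.5588 -0.0899  0.0771] [-3.2711 -4.6873  1.9334] [-0.9718  0.7729  0.0505] 0.017016206400522236
```

Nearly home. Easing the sideways load and pressing on through the spring.

>>> {"name": "arm_command", "arguments": {"plan": [[-1,-0.002,0.002,0,0],[-1,-0.002,0.002,0.006,0],[-1,-0.002,0.002,0.012,0],[-1,-0.002,0.002,0.012,0]]}}

```text
time_s: 26.12
ee_pos: [0.5588, -0.0899, 0.0737]
orientation: [0.0, 1.0, 0.03, -0.0]
wrist_force: [-3.1, -4.5, 3.8]
opening: 0.0168
```

>>> {"name": "arm_command", "arguments": {"plan": [[-1,0,0,0.006,0],[-1,0,0,0.012,0],[-1,0,0,0.012,0]]}}

```text
time_s: 26.5
ee_pos: [0.5588, -0.0899, 0.0708]
orientation: [0.0, 1.0, 0.029, 0.0]
wrist_force: [-5.5, -2.9, 10.1]
opening: 0.0166
```

```bash
python3 -c "
from h import *;s=ctrl.sense();print(s['ee_pos'],s['wrist_force'],s['wrist_torque'],s['opening'])"
```

```text
[ 0.5588 -0.0899  0.0708] [-5.4667 -2.8883 10.1021] [-0.7267  1.1545  0.0039] 0.01664153123923133
```

>>> {"name": "arm_command", "arguments": {"plan": [[-1,0,0,0.005,0],[-1,0,0,0.005,0],[-1,0,0,0.005,0]]}}

```text
time_s: 26.88
ee_pos: [0.5589, -0.09, 0.0705]
orientation: [0.001, 1.0, 0.029, 0.001]
wrist_force: [-8.0, -2.3, 22.4]
opening: 0.0168
```

>>> {"name": "arm_command", "arguments": {"plan": [[-1,0,0,0.004,0],[-1,0,0,0.004,0],[-1,0,0,0.004,0]]}}

```text
time_s: 27.25
ee_pos: [0.5589, -0.09, 0.0703]
orientation: [0.001, 1.0, 0.029, 0.001]
wrist_force: [-11.6, -2.4, 31.9]
opening: 0.0169
```

The hard stop is at an underside height of about 52–53 mm, so the knob is home and the plunger bottomed. I'll ease to about 25 N and verify before handing in.

>>> {"name": "arm_command", "arguments": {"plan": [[-1,-0.002,0,-0.002,0],[-1,-0.002,0,-0.002,0],[-1,-0.002,0,-0.002,0],[-1,-0.002,0,-0.002,0]]}}

```text
time_s: 27.75
ee_pos: [0.5589, -0.0899, 0.0704]
orientation: [0.001, 1.0, 0.029, 0.001]
wrist_force: [-7.6, -3.4, 25.7]
opening: 0.0167
```

Run:
```python
from ov import *
S={"scene":eyes.snapshot("scene")}
for n in("lever_tip","relay","knob","knob_nose"): print(n,[(np.round(q["position"],1),round(q["confidence"],2)) for q in eyes.mark_of("scene",n)[:3]])
a=np.hstack([draw(S,"scene",[],288,265,26,400,1.4),draw(S,"scene",[((.5589-.003,-.09+.0013,.058,.0525),rect(.024,.024,.0),(0,255,0))],266,226,26,400,1.6)])
cv2.imwrite("pics/fin.png",a);s=ctrl.sense();print(s['time_s'],s['ee_pos'],s['wrist_force'],s['wrist_torque'])
```

```text
lever_tip [(array([286.4, 260.1]), 0.42), (array([188.9, 230.7]), 0.41)]
relay [(array([418.2, 360.9]), 0.91), (array([398.2, 399.5]), 0.83), (array([296.5, 275.8]), 0.6)]
knob [(array([265.8, 230.9]), 0.61), (array([296. , 278.2]), 0.55), (array([494.5, 372.2]), 0.23)]
knob_nose [(array([257.7, 232.9]), 0.72)]
28.0 [ 0.5589 -0.09    0.0704] [-9.3606 -2.5918 25.2821] [-0.6907  1.9257 -0.0373]
```

View pics/fin.png

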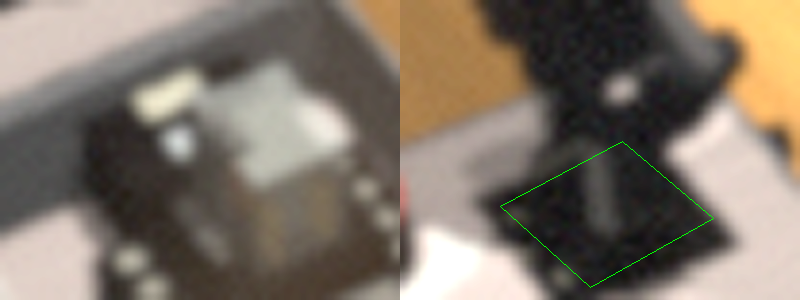

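The left crop shows the relay seated and the lever upright over its edge; the tip mark (286,260) matches the predicted shut position (287,260). The right crop shows the knob down on the fascia in the gripper, with its mark at (266,231). The push is holding at 25 N, so I'm handing in.

```bash
python3 -c "
from workcell import ctrl;print(ctrl.finish_job())"
```

```text
the job is handed in; nothing more can be done
None
```

The relay is plugged home, the lever is shut over it, and the knob is on the D-shaft, held pressed down. I handed the job in at about 28 s of the 64 s allowed; the hand-in gives no verdict.

- **Relay:** it went in freely and stopped hard, holding to 38 N, with its blade ends at about 33 mm, the height of the pocket floor. In the scene picture its top lay on the outline expected for a seated relay.
- **Lever:** I pushed it until it stopped firmly where the shut outer face should be. The last tip mark, at pixel (286,260), matches the predicted shut position of (287,260).
- **Knob:** I could not see the shaft's flat in the pictures, so I pressed lightly and turned the knob from 0.42 rad until it dropped over the flat. I kept turning to 0.06 rad before testing, so the shaft may have turned with the knob.
- **Press:** the knob came to a hard stop with its underside at about 52.5 mm, against 53 mm expected with the spring bottomed. It is still gripped and pressed at about 25 N, with about 9 N sideways on the shaft.

**Checks that disagreed:** The two cameras disagreed by 2–4 mm, more for the box along y, and I corrected for that using the seated relay. When I squeezed the knob lengthwise to centre it, the opening read 45 mm instead of 48. I allowed for that, and the knob still went on.

I did not touch the other loose things on the bench.

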